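Offer a fresh filter cassette to the cage-rack exhaust housing

TASK

First turn the three clamp knobs on the filter housing anticlockwise to their end stops, in any order, so that their tongues swing clear of the recess. Then take the filter cassette out of the tray by its handle, lift it over the row of drinking bottles without disturbing them or anything else loose on the bench, and bring it to a stop hovering level about 2 cm above the housing's recess, centred and square with it so that it could be lowered straight in. Finish there while holding it motionless in the air, not touching the housing, so that a colleague can check the gasket: do not lower it in, put it down or let go.

Things in the scene. Friction and masses are not known exactly. Their poses are not given: they have to be found in the camera images.
- housing: White-painted exhaust-air filter housing fixed to the bench, a flat block 260 (x) x 200 (y) x 60 mm high with a rectangular recess 116 (x) x 146 (y) mm, 40 mm deep, in the middle of its flat top, and three bolt knobs on top. Origin: centre of its underside. Its x axis points away from the robot (turned by up to 0.2 rad), where a duct stub of 48 mm diameter sticks out 35 mm; z up. It may stand to the left or the right of the bottle crate; the tray stands on the other side.
- seat (a point): Centre of the mouth of the housing's recess, level with the housing's flat top (60 mm above the bench); axes as the housing's.
- knob_near (a joint): Turn of the captive bolt knob 90 mm from the recess centre on the robot's side (housing x = -90, y = 0 mm), rad: grows anticlockwise seen from above, about the vertical; stands between 0 and 0.35 at the start (steel tongue over the recess, clamping), end stop at 1.4 (tongue swung clear). Stiff to turn by about 0.06 N m, does not rise, stays where it is left.
- knob_near_grip (a point): Grip point of that knob, on its axis, 33 mm above the housing's top. The knob is a black upright bar 42 mm long, 14 mm thick, reaching from 14 to 48 mm above the housing's top; this point's x axis lies along the bar (at the end stop it is parallel to the housing's x axis), z up. Below the bar, from 2 to 7 mm above the housing's top, a steel tongue 14 mm wide reaches 46 mm out from the axis square to the bar.
- knob_left (a joint): Turn of the captive bolt knob on the far side of the recess, the housing's +y one (housing x = +90, y = +55 mm), rad: grows anticlockwise seen from above, about the vertical; stands between 0 and 0.35 at the start (steel tongue over the recess, clamping), end stop at 1.4 (tongue swung clear). Stiff to turn by about 0.06 N m, does not rise, stays where it is left.
- knob_left_grip (a point): Grip point of that knob, on its axis, 33 mm above the housing's top. The knob is a black upright bar 42 mm long, 14 mm thick, reaching from 14 to 48 mm above the housing's top; this point's x axis lies along the bar (at the end stop it is parallel to the housing's x axis), z up. Below the bar, from 2 to 7 mm above the housing's top, a steel tongue 14 mm wide reaches 46 mm out from the axis square to the bar.
- knob_right (a joint): Turn of the captive bolt knob on the far side of the recess, the housing's -y one (housing x = +90, y = -55 mm), rad: grows anticlockwise seen from above, about the vertical; stands between 0 and 0.35 at the start (steel tongue over the recess, clamping), end stop at 1.4 (tongue swung clear). Stiff to turn by about 0.06 N m, does not rise, stays where it is left.
- knob_right_grip (a point): Grip point of that knob, on its axis, 33 mm above the housing's top. The knob is a black upright bar 42 mm long, 14 mm thick, reaching from 14 to 48 mm above the housing's top; this point's x axis lies along the bar (at the end stop it is parallel to the housing's x axis), z up. Below the bar, from 2 to 7 mm above the housing's top, a steel tongue 14 mm wide reaches 46 mm out from the axis square to the bar.
- cassette: Loose filter cassette lying in the tray: white frame 100 (x) x 130 (y) x 30 mm high with pale pleats on top and a black rubber gasket below, 0.25 to 0.5 kg. Origin: centre of its underside; z up, x within 0.45 rad of pointing away from the robot. On its top stands a dark grey arch handle.
- cassette_grip (a point): Middle of the cassette's handle, 58 mm above the cassette's underside; axes as the cassette's. The handle's bar is 64 mm long along y, 14 mm thick along x, and reaches from 46 to 76 mm above the underside.
- tray: Shallow aluminium tray fixed to the bench, 170 (x) x 200 (y) mm, rim 14 mm high, floor 4 mm thick; origin at the centre of its underside.
- crate: Dark grey plastic crate fixed to the bench between tray and housing, 280 (x) x 68 (y) x 45 mm high, long side pointing away from the robot, floor 3 mm thick; origin at the centre of its underside. Four drinking bottles stand in a row in it and reach 119 mm above the bench.
- bottle0: Loose white drinking bottle number 0 from the robot, standing in the crate, 54 mm diameter, 116 mm high with its steel spout; origin at the centre of its underside.
- bottle1: Loose white drinking bottle number 1 from the robot, standing in the crate, 54 mm diameter, 116 mm high with its steel spout; origin at the centre of its underside.
- bottle2: Loose white drinking bottle number 2 from the robot, standing in the crate, 54 mm diameter, 116 mm high with its steel spout; origin at the centre of its underside.
- bottle3: Loose white drinking bottle number 3 from the robot, standing in the crate, 54 mm diameter, 116 mm high with its steel spout; origin at the centre of its underside.
- tumbler: Loose white plastic cup, 64 mm diameter, 75 mm high, standing beyond the housing; origin under its centre.
- jar: Loose white capped jar, 60 mm diameter, 80 mm high, standing beyond the tray; origin under its centre.
- sprayer: Loose white spray bottle, 72 mm diameter, 192 mm high, standing at the right edge (-y); origin under its centre.
- scrub_brush: Loose white brush lying at the left edge (+y), its long axis x roughly away from the robot, 200 mm long and 42 mm wide; origin at its middle, underneath.
Mind the look-alikes: they are no part of the job. What is shaped like the cassette but red is not meant.

How it is judged:
On the way, in this order (a step that is already met when the one before it is completed fails the run):
1. all three knobs are turned to their end stops (within 0.1 rad) (value of joint each of knob_near, knob_left, knob_right above 1.3 rad), for 0.1 s.
2. the cassette, held in the fingers, passes over the bottle crate, its underside more than 125 mm above the bench (z of cassette in the frame of crate above 0.125 m and contact force between cassette and the fingers above 1 N and x of cassette in the frame of crate between -0.2 and 0.2 m and y of cassette in the frame of crate between -0.05 and 0.05 m), for 0.05 s.
At the end, for the whole second after the job is handed in: Knobs within 0.1 rad of their stops; cassette held in the fingers (over 1 N), still, not touching the housing, its underside 6 to 36 mm above the housing top, within 10 mm of the recess centre, 0.1 rad of square with it and 0.1 rad of level (all of step 1 and contact force between cassette and the fingers above 1 N and contact force between cassette and housing below 0.05 N and horizontal distance between cassette and seat below 0.01 m and z of cassette in the frame of seat between 0.006 and 0.036 m and angle between the x axis of cassette and the x axis of housing, either way round below 0.1 rad and angle between cassette's own z axis and vertical below 0.1 rad and linear speed of cassette below 0.02 m/s); the arm keeps its last pose, push and grip.
It fails at once if a drinking bottle is knocked over or pulled out of its place (moved 20 mm or tipped 0.3 rad) (distance of any of bottle0, bottle1, bottle2, bottle3 from where it was at the start of the episode above 0.02 m or angle between any of bottle0, bottle1, bottle2, bottle3's own z axis and vertical above 0.3 rad).
It fails at once if the cup, jar, spray bottle or brush is moved by more than 20 mm (distance of any of tumbler, jar, sprayer, scrub_brush from where it was at the start of the episode above 0.02 m).
It also fails if it takes over 72 s, if anything falls off the work surface, if the arm or the gripper's body presses on something with over 40 N, if the wrist force passes 120 N, or if a joint passes its speed limit or range.

ROBOT

A 6-joint arm with a two-finger parallel gripper is mounted at the origin on the work surface. World frame = base frame: x ahead of the robot, y to its left, z up, the work surface at z = 0. Lengths are in m, angles in rad, forces in N, time in s.
With the tool pointing down it reaches from about 0.25 to 0.775 m from the base axis. Payload 4 kg.
Tool frame: the origin (TCP) lies at the very end of the fingers, on their centre line; the grasp point (between the pads) lies 19 mm behind it; z points along the fingers, y is the direction in which the jaws open and shut (so a half turn about z gives the same grasp; the last joint's range is limited). The gripper opens to 94 mm and grips with 3 to 60 N. Pads are 16 mm wide; open, the fingers measure 119 mm over their backs; the gripper's body (75 mm by 177 mm) begins 78 mm behind the grasp point.
Start: joints at [-1.251, 0.087, 1.371, -0, 1.684, -0.103], TCP at [0.226, -0.502, 0.206] pointing down, gripper open.
Joint ranges: [-3.1, 3.1], [-0.76, 2.03], [0.27, 2.55], [-1.08, 4.22], [0.17, 2.65], [-2.57, 2.57]. Speed limits (rad/s): [2.79, 2.79, 3.14, 3.14, 3.14, 3.14].

INTERFACE

Orientations are given as [roll, pitch, yaw] about the fixed x, y, z axes, in that order (R = Rz(yaw) Ry(pitch) Rx(roll)).
In Python, from bench import robot, snapshot, calibration gives the robot as it stands. The module is installed in compiled form; this text tells all that it offers.
- The arm moves only by the tool servo_tool, never from a script. Its argument "series" is text: rows parted by semicolons, each of 5 numbers parted by spaces: the closure, from -1 (fully open) to 1 (shut), then the shift along the tool's x, y, z in cm, then the turn about the tool's z in rad. A call has 1 to 20 rows; each row is the pose to reach, as a shift and turn from the pose commanded when the call began, along the tool's axes at that moment; what a row does not reach only later rows make up. A row lasts 1/12 s, in which the tool goes at most 41.7 mm and 7.16 degrees, less where a joint would pass 70% of its speed; a pose out of reach is approached as far as the arm can. A call with a gripper value outside its range is refused whole. The fingers move at their own pace and stop on an object; the grip force is fixed at half the most. Time passes only in rows, so rows that repeat a pose let the fingers close. It gives the time, the measured TCP pose, the force and the opening at its end, in the units of the state.
- robot.get_obs(): the state, without advancing time (a new reading comes with each control period).
- snapshot(name): name is "side" or "top"; returns (picture, depth): 480x640x3 uint8, red, green, blue; 480x640 float32, m along the optical axis (not along the pixel's ray), 0 where there is no reading.
- calibration(name): a dict with "fx", "fy", "cx", "cy" (pixels), "rvec" (rotation vector, rad) and "tvec" (3), from world to camera coordinates, as OpenCV has them. Camera axes: x right, y down, z forward; pixel columns grow to the right and rows downward; lengths in m; the calibration is good to about 2 mm. A picture is of the moment at which its call begins. calibration takes no time and is no camera call.
- robot.close_job(): hands the job in, once; it reports no verdict.
The state is a dict: "time": time; "joint_positions": joint angles; "qvel": joint speeds; "joint_torque": joint torques, N m; "tool_pos": TCP position; "ee_rot": TCP orientation; "wrist_force": force on the tool from outside, world axes, zero at the start; "wrist_torque": the same for the moment, N m; "width": finger opening in m.
Only numpy, scipy, OpenCV 4.12 (cv2) and the standard library are available. Lean on these libraries where they do the work, as an engineer would, in place of code of your own. Each camera call takes 0.05 s, during which the arm holds its last target. There are 200 camera calls.

## Working session

There is one attempt and no reset: what is moved stays moved. The work goes in short steps, Python scripts to look and compute and a tool call to move; the robot and the scene stay as the last step left them, time stands still between calls to the robot, and variables do not carry over. Pictures are saved under pics/ and viewed, about 8 in all and at most 12, crops included, and the job is handed in when it is done.

Besides the shell and the picture viewer there is one more tool, called after "Call:" in YAML: its name, and indented under it one key for each argument. servo_tool: Moves the arm, as the interface text tells. Its arguments: {"type":"object","properties":{"series":{"type":"string"}},"required":["series"]}

```bash
mkdir -p pics
cat > h.py <<'E'
import numpy as np, cv2
from bench import robot, snapshot, calibration
def cam(n):
    c=calibration(n); K=np.array([[c['fx'],0,c['cx']],[0,c['fy'],c['cy']],[0,0,1.]])
    R=cv2.Rodrigues(np.array(c['rvec'],float))[0]; return K,R,np.array(c['tvec'],float).ravel()
def cloud(n,d):
    K,R,t=cam(n); v,u=np.mgrid[:480,:640]
    P=np.stack([(u-K[0,2])/K[0,0]*d,(v-K[1,2])/K[1,1]*d,d],-1)
    W=(P-t)@R; W[d==0]=np.nan; return W
def ray(n,uv,z):
    K,R,t=cam(n); uv=np.atleast_2d(np.array(uv,float))
    d=np.c_[(uv-K[:2,2])/[K[0,0],K[1,1]],np.ones(len(uv))]@R; o=-R.T@t
    return o+d*((z-o[2])/d[:,2])[:,None]
def proj(n,P):
    K,R,t=cam(n); return cv2.projectPoints(np.atleast_2d(np.array(P,float)),cv2.Rodrigues(R)[0],t,K,None)[0][:,0]
def grab(n,name):
    p,d=snapshot(n); cv2.imwrite(f'pics/{name}.png',p[...,::-1]); np.save(f'pics/{name}.npy',d); return p,d
E
python3 - <<'E'
from h import *
for n in ('top','side'):
    grab(n,n+'0'); K,R,t=cam(n); print(n,K[0,0],K[0,2],K[1,2],(-R.T@t).round(3),R.round(2).tolist())
o=robot.get_obs(); print({k:np.round(v,3).tolist() for k,v in o.items()})
E
```

```text
top 473.4445549952956 316.506326324465 235.065785442173 [ 0.386 -0.006  1.413] [[-0.02, -1.0, -0.01], [-0.98, 0.02, -0.18], [0.18, 0.01, -0.98]]
side 545.3111714709579 311.30316388170377 238.19891821260904 [0.456 1.12  1.034] [[-0.99, -0.15, 0.01], [-0.1, 0.64, -0.76], [0.11, -0.75, -0.65]]
{'time': 0.1, 'joint_positions': [-1.251, 0.088, 1.372, 0.0, 1.684, -0.103], 'qvel': [-0.0, -0.001, -0.004, 0.0, -0.001, 0.001], 'joint_torque': [0.003, -34.125, -30.33, 0.072, 0.03, -0.0], 'tool_pos': [0.226, -0.501, 0.204], 'ee_rot': [-3.14, -0.0, 0.423], 'wrist_force': [-0.245, 0.459, -0.089], 'wrist_torque': [0.02, -0.003, -0.009], 'width': 0.094}
```

View pics/top0.png

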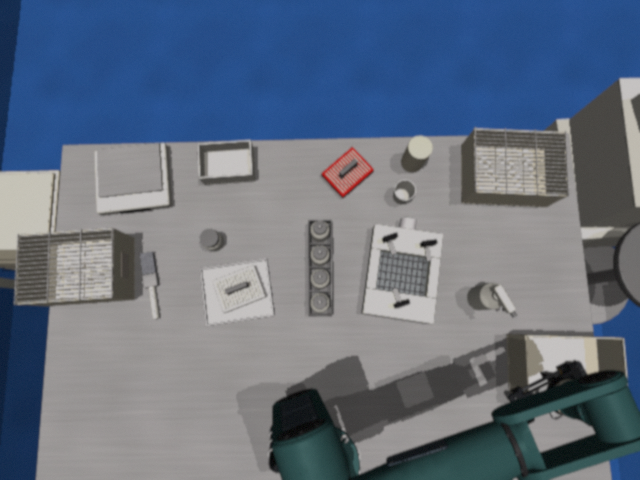

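View pics/side0.png

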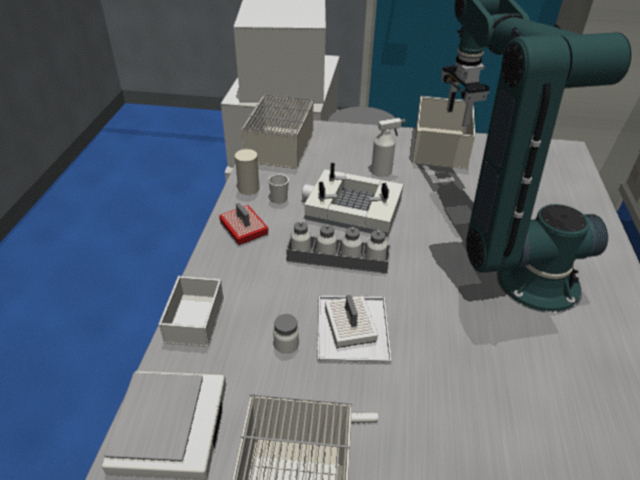

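The top view shows the housing on the right (about 402,272) with knobs at about (390,238), (429,243) and (402,303). The crate is at (320,268) and the cassette in its tray at (238,290). The red look-alike is at (347,170). The side view agrees with this. Next I measure by height bands.

```bash
cat > meas.py <<'E'
from h import *
def rect(W,m,lab,k=1,mina=6):
    n,l,s,_=cv2.connectedComponentsWithStats(m.astype(np.uint8))
    for i in range(1,n):
        if s[i,4]<mina: continue
        P=W[l==i]; r=cv2.minAreaRect((P[:,:2]*1000).astype(np.float32)); e=np.linalg.eigh(np.cov((P[:,:2]).T))[1][:,1]
        print(lab,'n',s[i,4],'mid',P.mean(0).round(4),'rect c',np.round(r[0],1),'size',np.round(r[1],1),'ang',round(r[2],1),'pca',round(np.degrees(np.arctan2(e[1],e[0])),1))
E
python3 - <<'E'
from meas import *
d=np.load('pics/top0.npy'); W=cloud('top',d); p=cv2.imread('pics/top0.png'); g=p.max(2)
x,y,z=W[...,0],W[...,1],W[...,2]
H=(x>.2)&(x<.55)&(y<-.1)&(y>-.42)
rect(W,H&(z>.05)&(z<.075),'house top',mina=50)
rect(W,H&(z>.095)&(z<.12)&(g<110),'knob')
T=(x>.15)&(x<.5)&(y<.38)&(y>.1)
rect(W,T&(z>.065)&(z<.09)&(g<140),'handle')
rect(W,T&(z>.025)&(z<.06),'frame',mina=50)
C=(x>.1)&(x<.6)&(abs(y)<.09)
rect(W,C&(z>.035),'crate',mina=50)
rect(W,C&(z>.105),'caps')
d=np.load('pics/side0.npy'); W=cloud('side',d); g=cv2.imread('pics/side0.png').max(2)
x,y,z=W[...,0],W[...,1],W[...,2]
H=(x>.2)&(x<.6)&(y<-.1)&(y>-.42)
rect(W,H&(z>.05)&(z<.07),'S house',mina=50)
rect(W,H&(z>.085)&(z<.12)&(g<110),'S knob')
T=(x>.15)&(x<.5)&(y<.38)&(y>.1)
rect(W,T&(z>.065)&(z<.09)&(g<140),'S handle')
E
python3 - <<'E'
import cv2
p=cv2.imread('pics/top0.png')[215:330,195:455]
cv2.imwrite('pics/crop0.png',cv2.resize(p,None,fx=3,fy=3,interpolation=cv2.INTER_CUBIC))
E
```

```text
house top n 2373 mid [ 0.4465 -0.2352  0.06  ] rect c [ 477.5 -237.1] size [200.9 176.2] ang 80.2 pca 88.8
knob n 68 mid [ 0.4306 -0.2259  0.1071] rect c [ 430.6 -227. ] size [11.9 38.4] ang 17.0 pca 107.8
handle n 119 mid [0.4855 0.2304 0.0786] rect c [486.2 231. ] size [14.1 61.6] ang 20.2 pca 109.0
frame n 889 mid [0.4651 0.2325 0.0348] rect c [478.2 229.6] size [ 85.2 131.2] ang 19.1 pca 96.4
crate n 793 mid [ 0.5004 -0.0034  0.0799] rect c [502.4  -4.5] size [ 66.7 194.5] ang 88.5 pca 177.7
crate n 293 mid [ 0.5045 -0.0051  0.0926] rect c [507.2  -6.1] size [50.9 53.1] ang 88.8 pca -171.3
crate n 5595 mid [0.1926 0.0204 0.567 ] rect c [183.9  -1.5] size [183.6  93.3] ang 84.4 pca 76.6
caps n 110 mid [ 0.5748 -0.0061  0.1089] rect c [575.4  -7. ] size [33.6 35.9] ang 43.2 pca 140.5
caps n 110 mid [ 0.5073 -0.0048  0.1087] rect c [506.7  -4.9] size [36.2 32.8] ang 20.7 pca -153.2
caps n 113 mid [ 0.4392 -0.0031  0.1086] rect c [439.2  -2.7] size [35.2 35.5] ang 24.7 pca -161.0
caps n 5595 mid [0.1926 0.0204 0.567 ] rect c [183.9  -1.5] size [183.6  93.3] ang 84.4 pca 76.6
S house n 1761 mid [ 0.4828 -0.227   0.058 ] rect c [ 496.3 -241.2] size [215.2 222.5] ang 81.0 pca 132.5
S knob n 46 mid [ 0.5942 -0.3036  0.1004] rect c [ 596.3 -312.7] size [12.6 49. ] ang 7.5 pca 91.7
S knob n 70 mid [ 0.4284 -0.2211  0.0995] rect c [ 429.3 -225.5] size [14.2 43.5] ang 21.7 pca 109.9
S handle n 151 mid [0.4841 0.2371 0.0762] rect c [484.5 233.1] size [14.3 66.4] ang 19.8 pca 110.6
```

View pics/crop0.png

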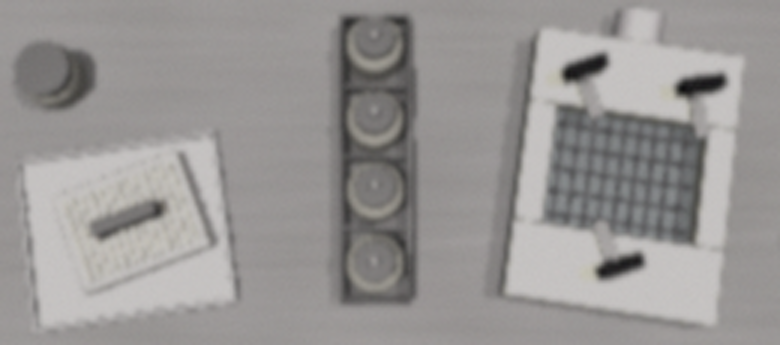

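Run:
```python
from meas import *
for n in ('top','side'):
    d=np.load(f'pics/{n}0.npy'); W=cloud(n,d); g=cv2.imread(f'pics/{n}0.png').max(2)
    x,y,z=W[...,0],W[...,1],W[...,2]
    H=(x>.3)&(x<.75)&(y<-.08)&(y>-.42)&(abs(x-.5)+abs(y+.25)<.33)
    rect(W,H&(z>.05)&(z<.072)&(g>110),n+' house',mina=50)
    rect(W,H&(z>.085)&(z<.12)&(g<110),n+' knob')
    rect(W,H&(z>.01)&(z<.045),n+' recess floor',mina=50)
    T=(x>.3)&(x<.65)&(y<.4)&(y>.1)
    rect(W,T&(z>.026)&(z<.055),n+' frame',mina=50)
    rect(W,T&(z>.06)&(z<.09),n+' handle')
    if n=='top':
        m=cv2.inRange(g,0,75).astype(bool)&(abs(x-.5)+abs(y+.25)<.33)&(x>.38)
        for c in cv2.findContours(m.astype(np.uint8),0,1)[0]:
            if len(c)>5 and cv2.contourArea(c)>20:
                r=cv2.minAreaRect(np.float32(ray(n,c[:,0],.108)[:,:2]*1000)); print('dark at .108',np.round(r[0],1),np.round(r[1],1),r[2])
```

```text
top house n 4154 mid [ 0.5162 -0.2434  0.06  ] rect c [ 535.2 -247.1] size [200.9 293.2] ang 80.1 pca 170.3
top knob n 79 mid [ 0.6152 -0.2038  0.1058] rect c [ 615.9 -204.2] size [13.7 40.1] ang 19.6 pca 108.8
top knob n 83 mid [ 0.5965 -0.3106  0.1048] rect c [ 597.5 -312.5] size [13.6 39.9] ang 7.5 pca 98.5
top knob n 69 mid [ 0.4305 -0.2256  0.1068] rect c [ 430.6 -227. ] size [11.9 38.5] ang 17.0 pca 107.9
top recess floor n 1941 mid [ 0.5211 -0.249   0.0216] rect c [ 520.5 -247.3] size [144.1 114.3] ang 80.0 pca 77.7
top frame n 79 mid [0.6166 0.296  0.0448] rect c [619.2 301.3] size [32.4 59.3] ang 41.4 pca 134.7
top frame n 1402 mid [0.4851 0.2309 0.0345] rect c [485.8 232.5] size [101.1 130.7] ang 19.9 pca 110.8
top handle n 269 mid [0.628  0.3095 0.0789] rect c [626.8 310.3] size [50.8 45.8] ang 89.5 pca 85.2
top handle n 130 mid [0.4853 0.2309 0.0779] rect c [485.7 232.3] size [14.1 64.4] ang 20.2 pca 109.8
dark at .108 [ 432.2 -226.2] [10.2 38.2] 16.867616653442383
dark at .108 [ 457.2 -427.3] [27.7 51.4] 68.44955444335938
dark at .108 [ 595.6 -309.4] [12.6 40.9] 10.08714
[... 645 characters left out ...]
   0.0266] rect c [ 736.2 -242.6] size [32.2 14. ] ang 48.4 pca 52.2
side recess floor n 63 mid [ 0.67   -0.2506  0.0321] rect c [ 668.6 -249.9] size [15.2 28.7] ang 65.2 pca 172.1
side recess floor n 840 mid [ 0.521 -0.152  0.028] rect c [ 483.1 -168.9] size [319.3 157.6] ang 25.6 pca 179.2
side frame n 1551 mid [0.483  0.2425 0.0334] rect c [484.1 232.9] size [101.1 134.9] ang 19.8 pca 115.0
side frame n 237 mid [0.6215 0.3328 0.0425] rect c [619.6 328.2] size [57.1 27.8] ang 28.0 pca -159.6
side handle n 179 mid [0.4834 0.2385 0.0747] rect c [483.8 232.9] size [15.7 66.5] ang 19.8 pca 110.9
side handle n 398 mid [0.6265 0.3165 0.0766] rect c [626.4 312.4] size [47.1 54.7] ang 0.1 pca 94.9
```

```bash
cat > mv.py <<'E'
import sys; from h import *
from scipy.spatial.transform import Rotation as Ro
def go(p,yawdeg):
    o=robot.get_obs(); R=Ro.from_euler('xyz',o['ee_rot']).as_matrix(); s=R.T@(np.array(p)-o['tool_pos'])*100
    yaw=np.arctan2(R[1,0],R[0,0]); dt=-(np.radians(yawdeg)-yaw)
    print('t',round(o['time'],2),'pos',np.round(o['tool_pos'],4),'yaw',round(np.degrees(yaw),2),'tilt',np.round(np.degrees(np.arccos(-R[2,2])),2),'w',round(o['width'],4),'j6',round(o['joint_positions'][5],2))
    print('shift cm',s.round(2),'turn',round((dt+np.pi)%(2*np.pi)-np.pi,3))
if __name__=='__main__': a=list(map(float,sys.argv[1:])); go(a[:3],a[3])
E
python3 mv.py .430 -.2265 .2 107.9
```

```text
t 0.1 pos [ 0.2255 -0.5011  0.2044] yaw 24.22 tilt 0.11 w 0.0938 j6 -0.1
shift cm [ 29.92 -16.65   0.48] turn -1.46
```

Call:
servo_tool:
  series: "-0.2 5 -3 0 -0.25;-0.2 8 -4.5 0 -0.4;-0.2 12 -6.5 0 -0.5;-0.2 16 -9 0 -0.65;-0.2 20 -11 0 -0.75;-0.2 24 -13.5 0 -0.9;-0.2 27 -15 0 -1;-0.2 29 -16.2 0 -1.15;-0.2 29.9 -16.7 0.5 -1.3;-0.2 29.9 -16.7 0.5 -1.46;-0.2 29.9 -16.7 0.5 -1.46;-0.2 29.9 -16.7 0.5 -1.46;-0.2 29.9 -16.7 0.5 -1.46;-0.2 29.9 -16.7 0.5 -1.46"

```text
time: 1.27
tool_pos: [0.4296, -0.2264, 0.2]
ee_rot: [-3.141, -0.001, 1.881]
wrist_force: [-0.7, 0.0, 0.5]
width: 0.0564
```

```bash
python3 mv.py .430 -.2265 .076 107.9
```

```text
t 1.27 pos [ 0.4296 -0.2264  0.2   ] yaw 107.75 tilt 0.05 w 0.0564 j6 -0.91
shift cm [-0.02  0.04 12.4 ] turn -0.003
```

Call:
servo_tool:
  series: "-0.2 0 0 4 0;-0.2 0 0 8 0;-0.2 0 0 11 0;-0.2 0 0 12.4 0;-0.2 0 0 12.4 0;-0.2 0 0 12.4 0;1 0 0 12.4 0;1 0 0 12.4 0;1 0 0 12.4 0;1 0 0 12.4 0;1 0 0 12.4 0;1 0 0 12.4 0"

```text
time: 2.27
tool_pos: [0.4301, -0.2268, 0.077]
ee_rot: [3.141, 0.001, 1.883]
wrist_force: [0.2, 0.4, 0.6]
width: 0.0196
```

Call:
servo_tool:
  series: "1 0 0 0 0;1 0 0 0 0;1 0 0 0 0;1 0 0 0 0;1 0 0 0 -0.1;1 0 0 0 -0.2"

```text
time: 2.77
tool_pos: [0.4293, -0.2269, 0.0767]
ee_rot: [-3.14, 0.0, 2.087]
wrist_force: [-3.6, -0.3, 3.1]
width: 0.0137
```

Call:
servo_tool:
  series: "1 0 0 0 -0.1;1 0 0 0 -0.2;1 0 0 0 -0.3;1 0 0 0 -0.4;1 0 0 0 -0.5;1 0 0 0 -0.6;1 0 0 0 -0.7;1 0 0 0 -0.8;1 0 0 0 -0.88;1 0 0 0 -0.93;1 0 0 0 -0.93"

```text
time: 3.68
tool_pos: [0.4276, -0.2293, 0.0768]
ee_rot: [-3.136, -0.004, 3.012]
wrist_force: [-6.2, -6.2, 2.9]
width: 0.0137
```

```bash
python3 -c "
from h import *
o=robot.get_obs();print(o['ee_rot'],o['wrist_torque'],o['wrist_force'],o['width'])"; python3 mv.py .4293 -.2269 .135 170
```

```text
[-3.13592969 -0.00393615  3.01174113] [-0.96766444  0.9528188  -0.51517785] [-6.22295298 -6.18204541  2.86212588] 0.013742758837235563
t 3.68 pos [ 0.4276 -0.2293  0.0768] yaw 172.56 tilt 0.4 w 0.0137 j6 -2.04
shift cm [-0.11  0.23 -5.83] turn 0.045
```

Call:
servo_tool:
  series: "-0.2 0 0 0 0;-0.2 0 0 0 0;-0.2 0 0 0 0;-0.2 0 0 0 0;-0.2 0 0 -3 0;-0.2 0 0 -7 0;-0.2 -4 1 -8 0.12;-0.2 -8 2 -8 0.24;-0.2 -12 3 -8 0.36;-0.2 -16 4 -8 0.48;-0.2 -18 4.6 -8 0.6;-0.2 -18.1 4.6 -8 0.72;-0.2 -18.1 4.6 -8 0.84;-0.2 -18.1 4.6 -8 0.96;-0.2 -18.1 4.6 -8 1.08;-0.2 -18.1 4.6 -8 1.12;-0.2 -18.1 4.6 -8 1.12"

```text
time: 5.1
tool_pos: [0.6154, -0.2037, 0.156]
ee_rot: [-3.141, -0.001, 1.893]
wrist_force: [0.5, 0.3, 0.2]
width: 0.0565
```

```bash
python3 mv.py .6155 -.204 .076 108.5
```

```text
t 5.1 pos [ 0.6154 -0.2037  0.156 ] yaw 108.46 tilt 0.04 w 0.0565 j6 -0.73
shift cm [-0.03 -0.    8.  ] turn -0.001
```

Call:
servo_tool:
  series: "-0.2 0 0 4 0;-0.2 0 0 7 0;-0.2 0 0 8 0;-0.2 0 0 8 0;1 0 0 8 0;1 0 0 8 0;1 0 0 8 0;1 0 0 8 0;1 0 0 8 0;1 0 0 8 0;1 0 0 8 0;1 0 0 8 0;1 0 0 8 0;1 0 0 8 0"

```text
time: 6.27
tool_pos: [0.6167, -0.204, 0.0773]
ee_rot: [3.138, 0.001, 1.893]
wrist_force: [6.1, 1.9, 1.4]
width: 0.0136
```

Call:
servo_tool:
  series: "1 0 0 0 -0.1;1 0 0 0 -0.2;1 0 0 0 -0.3;1 0 0 0 -0.4;1 0 0 0 -0.5;1 0 0 0 -0.6;1 0 0 0 -0.7;1 0 0 0 -0.8;1 0 0 0 -0.9;1 0 0 0 -1;1 0 0 0 -1.08;1 0 0 0 -1.13;1 0 0 0 -1.13"

```text
time: 7.35
tool_pos: [0.6148, -0.2061, 0.0773]
ee_rot: [-3.139, 0.0, 3.021]
wrist_force: [-0.8, -2.5, 2.9]
width: 0.014
```

```bash
python3 -c "
from h import *
o=robot.get_obs();print(o['ee_rot'],o['wrist_torque'],o['wrist_force'],o['width'])"
```

```text
[-3.13864518e+00  2.09959799e-04  3.02096485e+00] [-0.54273281 -0.25077175 -0.68893333] [-0.79797534 -2.47356222  2.91864882] 0.013962711844336471
```

Call:
servo_tool:
  series: "-0.2 0 0 0 0;-0.2 0 0 0 0;-0.2 0 0 0 0;-0.2 0 0 0 0;-0.2 0 0 -3 0;-0.2 0 0 -7 0;-0.2 0 -2 -8 0.12;-0.2 0.2 -5 -8 0.24;-0.2 0.4 -8 -8 0.36;-0.2 0.6 -10 -8 0.48;-0.2 0.6 -11 -8 0.6;-0.2 0.6 -11 -8 0.72;-0.2 0.6 -11 -8 0.84;-0.2 0.6 -11 -8 0.96;-0.2 0.6 -11 -8 1.08;-0.2 0.6 -11 -8 1.2;-0.2 0.6 -11 -8 1.3;-0.2 0.6 -11 -8 1.3;-0.2 0.6 -11 -8 1.3"

```text
time: 8.93
tool_pos: [0.596, -0.3125, 0.1558]
ee_rot: [-3.14, -0.001, 1.725]
wrist_force: [-0.5, -0.2, -0.4]
width: 0.0564
```

```bash
python3 mv.py .597 -.312 .076 98.5
```

```text
t 8.93 pos [ 0.596  -0.3125  0.1558] yaw 98.86 tilt 0.07 w 0.0564 j6 -0.72
shift cm [0.03 0.12 7.98] turn 0.006
```

Call:
servo_tool:
  series: "-0.2 0 0.1 4 0;-0.2 0 0.1 7 0;-0.2 0 0.1 8 0;-0.2 0 0.1 8 0;1 0 0.1 8 0;1 0 0.1 8 0;1 0 0.1 8 0;1 0 0.1 8 0;1 0 0.1 8 0;1 0 0.1 8 0;1 0 0.1 8 0;1 0 0.1 8 0;1 0 0.1 8 0;1 0 0.1 8 0"

```text
time: 10.1
tool_pos: [0.5984, -0.3126, 0.0773]
ee_rot: [3.139, 0.001, 1.723]
wrist_force: [4.5, 0.9, 1.6]
width: 0.0141
```

Call:
servo_tool:
  series: "1 0 0 0 -0.1;1 0 0 0 -0.2;1 0 0 0 -0.3;1 0 0 0 -0.4;1 0 0 0 -0.5;1 0 0 0 -0.6;1 0 0 0 -0.7;1 0 0 0 -0.8;1 0 0 0 -0.9;1 0 0 0 -1;1 0 0 0 -1.1;1 0 0 0 -1.2;1 0 0 0 -1.26;1 0 0 0 -1.3;1 0 0 0 -1.3"

```text
time: 11.35
tool_pos: [0.5964, -0.3145, 0.0773]
ee_rot: [-3.138, -0.001, 3.021]
wrist_force: [-1.8, -3.1, 4.0]
width: 0.0143
```

```bash
python3 -c "
from h import *
o=robot.get_obs();print(o['ee_rot'],o['wrist_torque'],o['wrist_force'],o['width'])"
```

```text
[-3.13840131e+00 -5.32083914e-04  3.02112228e+00] [-0.50427718  0.03317995 -0.49795192] [-1.78282233 -3.10817412  4.02310842] 0.014318162553513732
```

Call:
servo_tool:
  series: "-0.2 0 0 0 0;-0.2 0 0 0 0;-0.2 0 0 0 0;-0.2 0 0 0 0;-0.2 0 0 -3 0;-0.2 0 0 -7 0;-0.2 0 0 -11 0;-0.2 0 0 -13 0;-0.2 1 3 -13 0.1;-0.2 2 6 -13 0.2;-0.2 3 9.5 -13 0.3;-0.2 4 13 -13 0.4;-0.2 5.5 16.5 -13 0.5;-0.2 6.5 20 -13 0.6;-0.2 7.8 23.5 -13 0.7;-0.2 9 27 -13 0.8;-0.2 10 30.5 -13 0.9;-0.2 11.2 34 -13 1;-0.2 12.5 37.5 -13 1.1;-0.2 13.5 41 -13 1.1"

```text
time: 13.02
tool_pos: [0.5105, 0.1122, 0.206]
ee_rot: [-3.141, 0.0, 1.919]
wrist_force: [1.0, -0.1, -0.1]
width: 0.0563
```

```bash
python3 mv.py .485 .2325 .2 109.9
```

```text
t 13.02 pos [0.5105 0.1122 0.206 ] yaw 109.98 tilt 0.05 w 0.0563 j6 -0.24
shift cm [12.18  1.71  0.6 ] turn 0.001
```

Call:
servo_tool:
  series: "-0.2 3 0.5 0 0;-0.2 6.5 1 0 0;-0.2 10 1.4 0.6 0;-0.2 12 1.7 0.6 0;-0.2 12 1.7 0.6 0;-0.2 12 1.7 0.6 0;-0.2 12 1.7 0.6 0"

```text
time: 13.6
tool_pos: [0.4864, 0.2284, 0.2001]
ee_rot: [-3.141, 0.001, 1.923]
wrist_force: [-0.2, -0.8, 0.1]
width: 0.0566
```

```bash
python3 mv.py .485 .2325 .045 109.9
python3 - <<'E'
from meas import *
p,d=grab('top','top1'); grab('side','side1'); W=cloud('top',d); g=p.max(2); x,y,z=np.moveaxis(W,-1,0)
H=(x>.3)&(abs(x-.5)+abs(y+.25)<.33)&(y<-.08)
rect(W,H&(z>.085)&(z<.12)&(g<110),'knob'); rect(W,H&(z>.05)&(z<.072)&(g>110),'house',mina=50); rect(W,H&(z>.01)&(z<.045),'floor',mina=50)
a=cv2.resize(cv2.imread('pics/top1.png')[215:330,345:455],None,fx=3.5,fy=3.5,interpolation=2); b=cv2.resize(cv2.imread('pics/side1.png')[250:400,270:420],(403,403),interpolation=2)
cv2.imwrite('pics/c1.png',np.hstack([a[:402,:385],b[:402]]) if a.shape[0]>=402 else np.hstack([cv2.resize(a,(380,403)),b]))
E
```

```text
t 13.6 pos [0.4864 0.2284 0.2001] yaw 110.16 tilt 0.07 w 0.0566 j6 -0.02
shift cm [ 0.45  0.02 15.51] turn 0.004
knob n 77 mid [ 0.6149 -0.2035  0.1063] rect c [ 616.1 -204.3] size [13.2 40. ] ang 81.9 pca 171.2
knob n 88 mid [ 0.5962 -0.3107  0.1041] rect c [ 596.3 -312.1] size [13.6 39.1] ang 81.4 pca 169.4
knob n 98 mid [ 0.4434 -0.4418  0.1024] rect c [ 448.  -446.8] size [24.7 66.7] ang 82.9 pca 179.2
knob n 79 mid [ 0.4311 -0.2266  0.1053] rect c [ 431.6 -227.6] size [12.3 39.2] ang 77.9 pca 169.8
house n 4086 mid [ 0.5161 -0.2432  0.06  ] rect c [ 535.8 -247.5] size [201.4 294.9] ang 80.1 pca 170.5
floor n 88 mid [ 0.7745 -0.2696  0.0274] rect c [ 770.7 -267.9] size [51.3 29.2] ang 53.8 pca 54.0
floor n 1984 mid [ 0.5211 -0.2491  0.0215] rect c [ 520.4 -247. ] size [144.3 114.5] ang 79.9 pca 80.2
floor n 56 mid [ 0.4857 -0.137   0.0277] rect c [ 486.4 -137.2] size [  0.9 157.9] ang 80.2 pca 170.2
floor n 88 mid [ 0.4401 -0.443   0.0278] rect c [ 440.8 -447.3] size [67.9 25.8] ang 9.6 pca -168.1
```

View pics/c1.png

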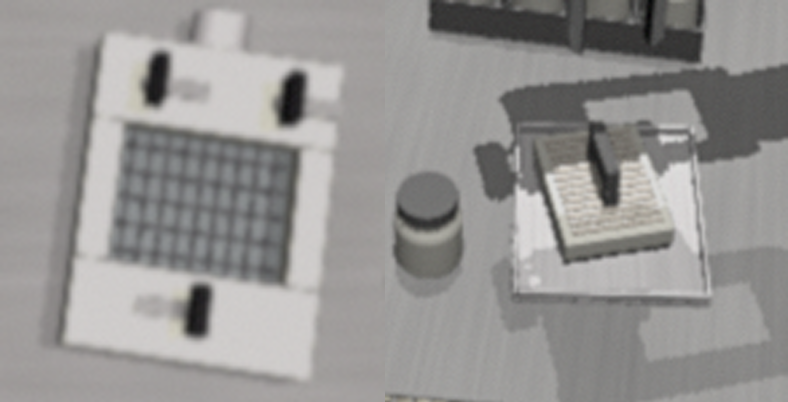

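All three bars now lie along the housing's x axis (171.2°, 169.4° and 169.8°, against 170° for the housing), and the tongues are clear of the recess. The cassette is untouched in its tray. Next I grip the handle.

Call:
servo_tool:
  series: "-0.2 0.4 0 4 0;-0.2 0.4 0 8 0;-0.2 0.4 0 11.5 0;-0.2 0.4 0 14 0;-0.2 0.4 0 15.5 0;-0.2 0.4 0 15.5 0;-0.2 0.4 0 15.5 0;1 0.4 0 15.5 0;1 0.4 0 15.5 0;1 0.4 0 15.5 0;1 0.4 0 15.5 0;1 0.4 0 15.5 0;1 0.4 0 15.5 0;1 0.4 0 15.5 0;1 0.4 0 15.5 0;1 0.4 0 15.5 0;1 0.4 0 15.5 0"

```text
time: 15.12
tool_pos: [0.4854, 0.233, 0.0458]
ee_rot: [3.14, 0.0, 1.923]
wrist_force: [1.1, 1.2, 1.7]
width: 0.0135
```

```bash
python3 mv.py .485 .2325 .045 109.9; python3 -c "
from h import *
o=robot.get_obs();print(o['wrist_torque'],o['wrist_force'],o['width'])"
```

```text
t 15.12 pos [0.4854 0.233  0.0458] yaw 110.17 tilt 0.07 w 0.0135 j6 -0.01
shift cm [-0.03 -0.06  0.08] turn 0.005
[ 0.02375402 -0.30298043 -0.00806002] [1.10074738 1.22298872 1.72770213] 0.013542465936360475
```

Call:
servo_tool:
  series: "1 0 0 -0.5 0;1 0 0 -1.5 0;1 0 0 -3 0;1 0 0 -5 0;1 0 0 -7.5 0;1 0 0 -10 0;1 0 0 -12.5 0;1 0 0 -15 0;1 0 0 -16.5 0;1 0 0 -17.5 0;1 0 0 -18 0;1 0 0 -18 0;1 0 0 -18 0"

```text
time: 16.2
tool_pos: [0.4844, 0.2325, 0.2241]
ee_rot: [-3.139, 0.0, 1.923]
wrist_force: [0.2, -0.1, -6.5]
width: 0.0136
```

```bash
python3 mv.py .518 -.2425 .225 80
python3 - <<'E'
from h import *
o=robot.get_obs();print(o['wrist_torque'],o['wrist_force'],o['width'])
p,d=grab('side','side2'); cv2.imwrite('pics/c2.png',p[150:400,180:520,::-1])
E
```

```text
t 16.2 pos [0.4844 0.2325 0.2241] yaw 110.17 tilt 0.14 w 0.0136 j6 -0.01
shift cm [-45.75 -13.22  -0.05] turn 0.527
[-0.02802054 -0.05144132  0.04592491] [ 0.2040349  -0.08148975 -6.46290792] 0.013576961470178669
```

View pics/c2.png

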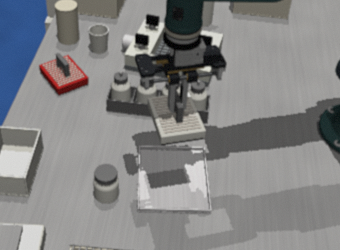

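The cassette hangs level under the gripper at crop pixel (178,118), the tray is empty, and the bottles still stand. Next I carry it across.

Call:
servo_tool:
  series: "1 -0.5 -0.2 0 0;1 -1.5 -0.5 0 0.02;1 -3 -0.9 0 0.05;1 -5 -1.5 0 0.08;1 -7.5 -2.2 0 0.11;1 -10 -2.9 0 0.14;1 -12.5 -3.6 0 0.17;1 -15 -4.3 0 0.2;1 -17.5 -5 0 0.23;1 -20 -5.8 0 0.26;1 -22.5 -6.5 0 0.29;1 -25 -7.2 0 0.32;1 -27.5 -8 0 0.35;1 -30 -8.7 0 0.38;1 -32.5 -9.4 0 0.41;1 -35 -10.1 0 0.44;1 -37.5 -10.9 0 0.47;1 -40 -11.6 0 0.49;1 -42 -12.2 0 0.51;1 -43.5 -12.6 0 0.52"

```text
time: 17.92
tool_pos: [0.5155, -0.2218, 0.2246]
ee_rot: [-3.14, 0.001, 1.399]
wrist_force: [0.3, -0.1, -5.0]
width: 0.0143
```

```bash
python3 mv.py .518 -.2425 .225 80
```

```text
t 17.92 pos [ 0.5155 -0.2218  0.2246] yaw 80.15 tilt 0.11 w 0.0143 j6 -0.33
shift cm [-2.    0.6  -0.04] turn 0.003
```

Call:
servo_tool:
  series: "1 -0.7 0.2 0 0;1 -1.3 0.4 0 0;1 -1.7 0.5 0 0;1 -1.9 0.6 0 0;1 -1.9 0.6 1 0;1 -1.9 0.6 2.5 0;1 -1.9 0.6 4 0;1 -1.9 0.6 5 0;1 -1.9 0.6 5.5 0;1 -1.9 0.6 5.5 0;1 -1.9 0.6 5.5 0"

```text
time: 18.83
tool_pos: [0.5195, -0.2384, 0.1705]
ee_rot: [3.142, -0.0, 1.403]
wrist_force: [-0.3, 0.5, -3.9]
width: 0.0138
```

```bash
python3 mv.py .518 -.2425 .122 80
python3 - <<'E'
from meas import *
p,d=grab('top','top3'); q,e=grab('side','side3')
W=cloud('side',e); x,y,z=np.moveaxis(W,-1,0); H=(abs(x-.518)<.1)&(abs(y+.242)<.11)
rect(W,H&(z>.13)&(z<.175)&(q.min(2)>120),'cass top S',mina=50)
W=cloud('top',d); x,y,z=np.moveaxis(W,-1,0); H=(abs(x-.518)<.1)&(abs(y+.242)<.11)
rect(W,H&(z>.13)&(z<.175)&(p.min(2)>120),'cass top T',mina=20)
a=cv2.resize(p[200:340,340:480],(400,400),interpolation=2); b=cv2.resize(q[130:260,270:420],(460,400),interpolation=2)
cv2.imwrite('pics/c3.png',np.hstack([a,b])[:,:800,::-1])
E
```

```text
t 18.83 pos [ 0.5195 -0.2384  0.1705] yaw 80.41 tilt 0.0 w 0.0138 j6 -0.36
shift cm [-0.43 -0.08  4.85] turn 0.007
cass top S n 234 mid [ 0.5331 -0.1921  0.1577] rect c [ 528.8 -188.7] size [ 47.5 107. ] ang 62.2 pca 157.3
cass top T n 414 mid [ 0.5367 -0.1926  0.1587] rect c [ 526.7 -196.9] size [45.  98.8] ang 79.9 pca 158.8
cass top T n 36 mid [ 0.479  -0.2927  0.1589] rect c [ 477.4 -292. ] size [11.1 28.6] ang 80.5 pca -178.5
```

View pics/c3.png

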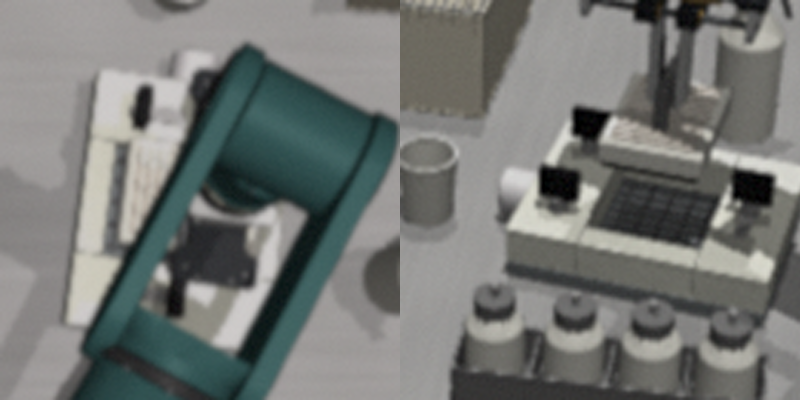

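The cassette hangs level and square above the recess. Its measured +y edge puts its centre at (519.3, -238.8) mm, which agrees with the TCP. The recess centre is about (518.3, -243) mm. Next I lower it and nudge it over.

Call:
servo_tool:
  series: "1 -0.2 -0.05 0.5 0;1 -0.45 -0.05 1.5 0;1 -0.45 -0.05 2.5 0;1 -0.45 -0.05 3.5 0;1 -0.45 -0.05 4.2 0;1 -0.45 -0.05 4.7 0;1 -0.45 -0.05 4.8 0;1 -0.45 -0.05 4.8 0;1 -0.45 -0.05 4.8 0;1 -0.45 -0.05 4.8 0;1 -0.45 -0.05 4.8 0;1 -0.45 -0.05 4.8 0"

```text
time: 19.93
tool_pos: [0.5185, -0.2432, 0.1231]
ee_rot: [3.14, 0.0, 1.403]
wrist_force: [-0.8, 0.1, -4.3]
width: 0.014
```

```bash
python3 mv.py .5183 -.243 .122 80
python3 - <<'E'
from meas import *
o=robot.get_obs(); print(o['wrist_force'],np.abs(o['qvel']).max())
p,d=grab('top','top4'); q,e=grab('side','side4')
W=cloud('top',d); x,y,z=np.moveaxis(W,-1,0); H=(abs(x-.518)<.1)&(abs(y+.242)<.11)
rect(W,H&(z>.09)&(z<.125)&(p.min(2)>120),'cass top T',mina=20)
Hk=(x>.3)&(abs(x-.5)+abs(y+.25)<.33)&(y<-.08)
rect(W,Hk&(z>.085)&(z<.12)&(p.max(2)<90),'knob')
W=cloud('side',e); x,y,z=np.moveaxis(W,-1,0)
Hk=(x>.3)&(abs(x-.5)+abs(y+.25)<.33)&(y<-.08)
rect(W,Hk&(z>.085)&(z<.12)&(q.max(2)<90),'S knob')
b=cv2.resize(q[110:280,220:420],(706,600),interpolation=2); cv2.imwrite('pics/c4.png',b[...,::-1])
E
```

```text
t 19.93 pos [ 0.5185 -0.2432  0.1231] yaw 80.38 tilt 0.07 w 0.014 j6 -0.37
shift cm [ 0.02 -0.02  0.11] turn 0.007
[-0.83736629  0.12287316 -4.3498335 ] 0.0034296723953817177
cass top T n 391 mid [ 0.5349 -0.1974  0.1117] rect c [ 524.5 -201.6] size [44.8 99. ] ang 79.1 pca 158.3
cass top T n 34 mid [ 0.4772 -0.2966  0.1119] rect c [ 476.6 -295.6] size [12.9 21.4] ang 89.2 pca 179.2
knob n 69 mid [ 0.6152 -0.2033  0.1059] rect c [ 616.  -204.3] size [12.7 39.8] ang 79.4 pca 169.9
knob n 76 mid [ 0.4448 -0.4412  0.0986] rect c [ 447.8 -444. ] size [19.9 61.3] ang 84.6 pca 178.4
knob n 70 mid [ 0.4254 -0.2259  0.1056] rect c [ 424.9 -227.4] size [14.2 30.4] ang 80.5 pca 171.0
S knob n 22 mid [ 0.4665 -0.4472  0.1016] rect c [ 465.2 -446. ] size [ 9.  34.8] ang 42.5 pca 131.2
S knob n 96 mid [ 0.5949 -0.3086  0.0984] rect c [ 595.2 -310.8] size [17.9 41.2] ang 79.4 pca 168.8
S knob n 116 mid [ 0.4988 -0.2192  0.1069] rect c [ 508.6 -216. ] size [83.8 80.2] ang 80.8 pca 139.3
S knob n 100 mid [ 0.613  -0.2002  0.0984] rect c [ 614.8 -203.8] size [22.5 41.4] ang 87.7 pca 169.0
S knob n 105 mid [ 0.4285 -0.2235  0.0977] rect c [ 428.1 -225.6] size [19.2 41.1] ang 75.6 pca 167.4
S knob n 10 mid [ 0.5595 -0.1868  0.0877] rect c [ 559.5 -186.9] size [ 5.2 19.1] ang 77.3 pca 167.1
S knob n 7 mid [ 0.512  -0.1786  0.0873] rect c [ 512.1 -178.6] size [ 1.6 19.2] ang 73.0 pca 161.3
```

View pics/c4.png

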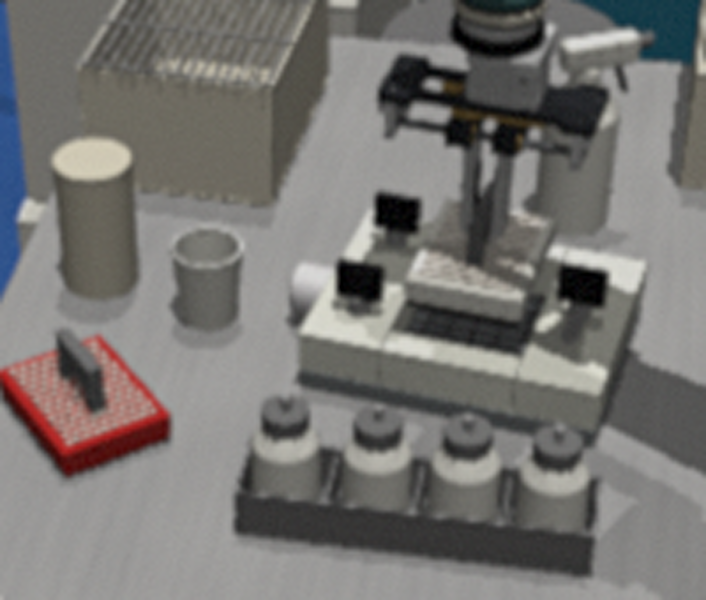

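The cassette hovers level over the recess. Its top is at z = 0.1117 m, so the underside is about 22 mm above the housing. The knobs are clear and the bottles and cup stand undisturbed, so I hand in.

```bash
python3 -c "
from bench import robot
print(robot.close_job())"
```

```text
the job is handed in; nothing more can be done
None
```

I turned all three knobs to their end stops, lifted the cassette over the bottles by its handle, and handed in with it held still above the recess at about 20 s. The interface gives no verdict, so these are my own last checks:

- **Knobs:** each one met a firm stop of about 0.5–0.7 N m. In the pictures after turning, the bars lay within about 1° of the housing's axis. In the last pictures the readings were coarser, up to about 3° off, because the cassette and arm partly hide the bars.
- **Hover position:** the gripper tip was within about 0.5 mm of my estimate of the recess centre, (518.3, -243.0) mm, which is itself good to about 2 mm. The cassette's underside was about 22 mm above the housing's top.
- **Square and level:** the tool was 0.4° off square and 0.1° off level. An edge fit on the cassette just before lowering gave its centre within 0.5 mm of the gripper tip, and square. After lowering, a fit on the part still visible read about 1° off square.
- **Grip:** the handle was held at 14 mm opening, with a load of about 4.3 N, and the joints were practically at rest.
- **Other objects:** the bottles and cup looked undisturbed in the last view, and the spray bottle, partly hidden there, still stood upright. The jar was undisturbed when last in view, after the lift. The brush I did not check after the start, but nothing went near it.

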